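# Register the tube platform on the orbital shaker

## Robot

A 6-joint arm with a two-finger parallel gripper is mounted at the origin on the work surface. World frame = base frame: x ahead of the robot, y to its left, z up, the work surface at z = 0. Lengths are in m, angles in rad, forces in N, time in s.
With the tool pointing down it reaches from about 0.35 to 0.775 m from the base axis. Payload 7.3 kg.
Tool frame: the origin (TCP) lies midway between the tips of the shut fingers; the grasp point (between the pads) lies 19 mm behind it (robot.grasp_offset is the z of the grasp point in the tool frame, in m); z points along the fingers, y is the direction in which the jaws open and shut (so a half turn about z gives the same grasp; the last joint's range is limited). The gripper opens to 92 mm and grips with 3 to 60 N. Pads are 19 mm wide; open, the fingers measure 130 mm over their backs; the gripper's body (75 mm by 190 mm) begins 47 mm behind the grasp point.
Start: joints at [0.966, 0.342, 1.524, -0, 1.275, -0.146], TCP at [0.232, 0.471, 0.227] pointing down, gripper open.
Joint ranges: [-2.53, 2.53], [-0.77, 2.02], [0.04, 2.7], [-1, 4.14], [0.28, 2.66], [-3.11, 3.11]. Speed limits (rad/s): [2.57, 2.57, 3.14, 3.14, 3.14, 3.14].

## Interface

Orientations are given as [roll, pitch, yaw] about the fixed x, y, z axes, in that order (R = Rz(yaw) Ry(pitch) Rx(roll)).
In Python, from cell import observe, imaging, workorder, robot gives the robot as it stands. The module is installed in compiled form; this text tells all that it offers.
- The arm moves only by the tool send_rows, never from a script. Its argument "series" is a list of rows, each a list of 7 numbers: the shift along the tool's x, y, z in m, then the turn, a rotation vector about the tool's x, y, z in rad, then the closure, from 0 (fully open) to 1 (shut). A call has 1 to 5 rows; each row shifts and turns the commanded pose from where the row before left it, along the tool's axes as they then stand; what a row does not reach is not made up. A row lasts 1/12 s, in which the tool goes at most 41.7 mm and 7.16 degrees, less where a joint would pass 70% of its speed; a pose out of reach is approached as far as the arm can. A call is refused whole if a number of a shift passes 0.0417 or a number of a turn 0.125, either way. A call with a gripper value outside its range is refused whole. The fingers move at their own pace and stop on an object; "newtons" is the grip in N (left out, the last holds). Time passes only in rows, so rows that do not move let the fingers close. It gives the time, the measured TCP pose, the force and the opening at its end, in the units of the state.
- observe(): the state, without advancing time (a new reading comes with each control period).
- imaging.read_camera(name): name is "side" or "top" or "wrist"; returns a dict with "color" (400x640x3 uint8, red, green, blue), "range_z" (400x640 float32, m along the optical axis (not along the pixel's ray), 0 where there is no reading), "vfov" (degrees; the focal length in pixels is half the picture's height over the tangent of half this angle, whatever the lens; pixels are square), "cx", "cy" (the principal point, pixels), "T" (4x4, takes a point from camera to world coordinates). Camera axes: x right, y down, z forward; pixel columns grow to the right and rows downward; lengths in m; the calibration is good to about 2 mm. A picture is of the moment at which its call begins.
- workorder.hand_in(): hands the job in, once; it reports no verdict.
The state is a dict: "time": time; "qpos": joint angles; "qvel": joint speeds; "joint_efforts": joint torques, N m; "tool_pos": TCP position; "tool_rot": TCP orientation; "contact_force": force on the tool from outside, world axes, zero at the start; "torque": the same for the moment, N m; "opening": finger opening in m.
Only numpy, scipy, OpenCV 4.12 (cv2) and the standard library are available. Lean on these libraries where they do the work, as an engineer would, in place of code of your own. Each camera call takes 0.05 s, during which the arm holds its last target.

## Task

The shaker's aluminium tube platform lies crooked on the carriage, riding up on the two locating pins. Nudge it with the fingertips, back towards the rail and sideways as needed, until both holes drop over the pins and it lies flat on the carriage, then move clear. Do not lift the platform, shove it hard, touch the tube block on it, or disturb the other things on the bench.

Things in the scene. Friction and masses are not known exactly. Their poses are not given: they have to be found in the camera images.
- shaker: Benchtop orbital shaker, fixed: white housing 250 (x) x 230 (y) x 59 mm high, dark steel carriage on top, along whose back edge stands a steel rail 20 mm high, its face at x = 71 mm (1 mm clear of the seated platform), y -85..85. Origin on the bench below the centre of the seated platform; x away from the operator (robot) to the rail, y to the left, z up
- pin_left (a point): tip of the left locating pin, at x 40, y 70 mm of the shaker, 8 mm above the carriage; 10 mm across, its upper half tapering to 5 mm at the tip. A thin dark line across the rail is in line with each pin; at the start the platform mostly hides the pins
- pin_right (a point): tip of the right locating pin, the same, at x 40 mm, y -70 mm of the shaker
- deck (a point): centre of the seat, on the carriage's flat upper face, 80 mm above the shaker's origin. The carriage is 14 mm thick, 7 mm clear of the housing, and spans x -60..80, y -85..85 mm of the shaker, so the seated platform overhangs it by 10 mm in front and 25 mm at each end: a fingertip can reach below its edges there
- plate: Loose aluminium platform plate 140 (x) x 220 (y) x 8 mm, about 0.7 kg with its tubes; slides easily on the carriage (2 to 4 N). Origin at the centre of its underside; x, y, z as the shaker's when seated. At the start it rests on the pins and the carriage's front edge, 8 mm up at the pins, tilted 4.5 degrees, 14 to 22 mm short of its seat in x, up to 30 mm to either side, turned up to 5 degrees
- hole_left (a point): centre of the left round hole, on the plate's underside: 12.5 mm across, through, at x 40 mm, y 70 mm of the plate; it goes over the left pin
- hole_right (a point): centre of the right hole, the same, at x 40 mm, y -70 mm of the plate; it goes over the right pin
- tube_block: grey block of small capped tubes fixed on the plate, 44 (x) x 120 (y) x 30 mm tall with the caps, its centre 22 mm in front of the plate's centre (x -44..0 mm of the plate); not to be touched. Origin at the centre of its underside
- tube_rack: white tube rack 100 x 200 x 95 mm with green-capped sample tubes; a bystander, origin at the centre of its underside
- tip_box: blue pipette-tip box 85 x 122 x 67 mm with clear lid; a bystander, origin at the centre of its underside
- reagent: white reagent bottle, 60 mm across, 115 mm tall, beside the shaker; a bystander, origin at the centre of its underside
- jar: small amber jar, 52 mm across, 55 mm tall, in front of the shaker (on the robot's side); a bystander, origin at the centre of its underside
- timer: flat white bench timer 62 x 66 x 18 mm, on the bench beside the shaker; a bystander, origin at the centre of its underside
- beaker: glass beaker, 72 mm across, 95 mm tall; a bystander, origin at the centre of its underside
- dishes: stack of four clear dishes, 92 mm across, 55 mm tall; a bystander, origin at the centre of its underside

How it is judged:
By the outcome, as a careful person would: the job done as asked, in the order asked, and still so for the second after the job is handed in, with the robot touching nothing.
It also fails if it takes over 64 s, if anything falls off the work surface, if the arm or the gripper's body presses on something with over 40 N, if the wrist force passes 120 N, or if a joint passes its speed limit or range.

## Working session

There is one attempt and no reset: what is moved stays moved. The work goes in short steps, Python scripts to look and compute and a tool call to move; the robot and the scene stay as the last step left them, time stands still between calls to the robot, and variables do not carry over. Pictures are saved under pics/ and viewed, and the job is handed in when it is done.

Besides the shell and the picture viewer there is one more tool, called as name([rows], argument=value, ...), one row to a line, values as JSON. send_rows: Moves the arm, as the interface text tells. Its arguments: {"type":"object","properties":{"series":{"type":"array","items":{"type":"array","items":{"type":"number"}}},"newtons":{"type":"number"}},"required":["series"]}

```bash
mkdir -p pics; ls
cat > h.py <<'E'
import numpy as np, cv2
from cell import observe, imaging, workorder, robot
def cam(n, save=None):
    c=imaging.read_camera(n); c['f']=200/np.tan(np.radians(c['vfov'])/2)
    if save: cv2.imwrite('pics/'+save, c['color'][:,:,::-1])
    return c
def ray(c,u,v,z):
    d=c['T'][:3,:3]@np.array([(u-c['cx'])/c['f'],(v-c['cy'])/c['f'],1]); o=c['T'][:3,3]
    return o+d*(z-o[2])/d[2]
def pts(c):
    v,u=np.mgrid[:400,:640]; z=c['range_z']
    P=np.stack([(u-c['cx'])/c['f']*z,(v-c['cy'])/c['f']*z,z],-1)
    W=P@c['T'][:3,:3].T+c['T'][:3,3]; W[z==0]=np.nan
    return W
def proj(c,p):
    q=c['T'][:3,:3].T@(np.array(p)-c['T'][:3,3]); return q[0]/q[2]*c['f']+c['cx'], q[1]/q[2]*c['f']+c['cy']
E
python3 - <<'E'
from h import *
np.set_printoptions(precision=4,suppress=True)
for n in ['side','top','wrist']:
    c=cam(n,n+'0.png'); print(n,c['vfov'],c['cx'],c['cy'],c['T'])
print(observe())
E
```

```text
pics
side 43.52588537846799 318.80586936902614 194.9214814923707 [[ 0.9212 -0.2565  0.2926  0.0758]
 [-0.389  -0.5909  0.7067 -1.1159]
 [-0.0083 -0.7649 -0.6441  1.098 ]
 [ 0.      0.      0.      1.    ]]
top 51.19303623525955 327.06029331098836 201.472173654636 [[ 0.0138 -0.9947  0.1016  0.4231]
 [-0.9998 -0.0123  0.0155 -0.0106]
 [-0.0142 -0.1018 -0.9947  1.4205]
 [ 0.      0.      0.      1.    ]]
wrist 65.47713600361627 311.2743499193509 203.5268812818622 [[ 0.4426  0.8609  0.251   0.1647]
 [ 0.8967 -0.4242 -0.1262  0.5055]
 [-0.0022  0.281  -0.9597  0.3846]
 [ 0.      0.      0.      1.    ]]
{'time': 0.15, 'qpos': array([ 0.966 ,  0.3426,  1.5248, -0.    ,  1.2754, -0.146 ]), 'qvel': array([ 0.0004, -0.0008, -0.0037, -0.0004, -0.0007,  0.0013]), 'joint_efforts': array([  0.0015, -43.1471, -24.4352,   0.0717,   0.0537,  -0.0001]), 'tool_pos': array([0.2323, 0.4705, 0.2262]), 'tool_rot': array([-3.1405, -0.0001,  2.6828]), 'contact_force': array([ 0.278 , -0.9108,  0.7877]), 'torque': array([ 0.0384, -0.0039, -0.0058]), 'opening': 0.0914930439544948}
```

View pics/top0.png

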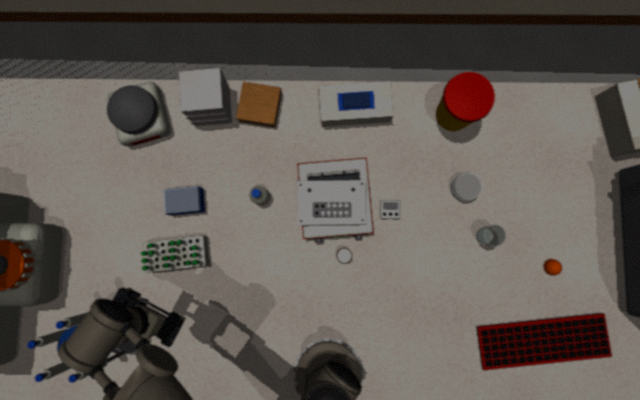

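View pics/side0.png

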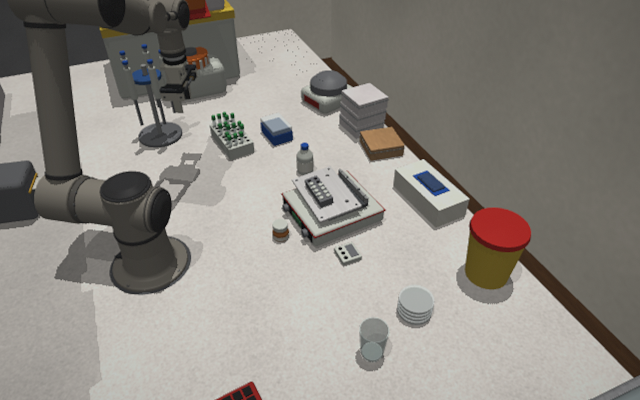

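The top view shows the shaker at about (335,198), with the plate crooked on it. The jar is at (344,255), the timer at (390,209) and the reagent bottle at (259,195). I'll zoom in on both views.

Run:
```python
from h import *
np.set_printoptions(precision=4,suppress=True)
a=cv2.imread('pics/top0.png')[140:270,240:420]; cv2.imwrite('pics/topz.png',cv2.resize(a,None,fx=4,fy=4,interpolation=cv2.INTER_CUBIC))
b=cv2.imread('pics/side0.png')[130:280,250:420]; cv2.imwrite('pics/sidez.png',cv2.resize(b,None,fx=4,fy=4,interpolation=cv2.INTER_CUBIC))
```

```text
(no output)
```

View pics/topz.png

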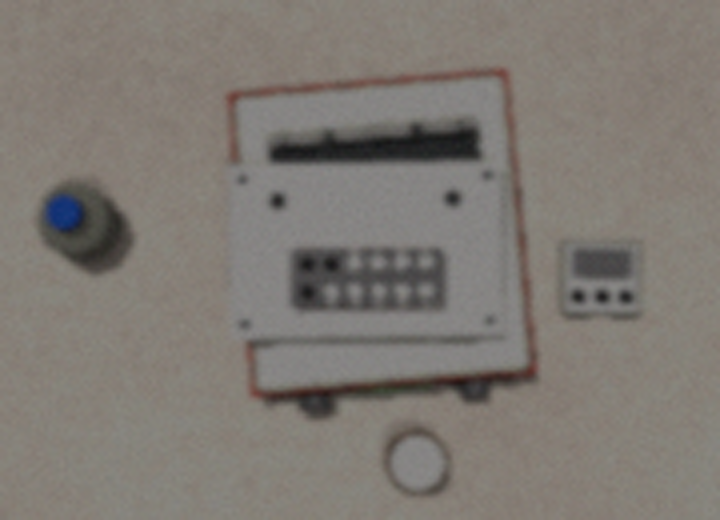

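View pics/sidez.png

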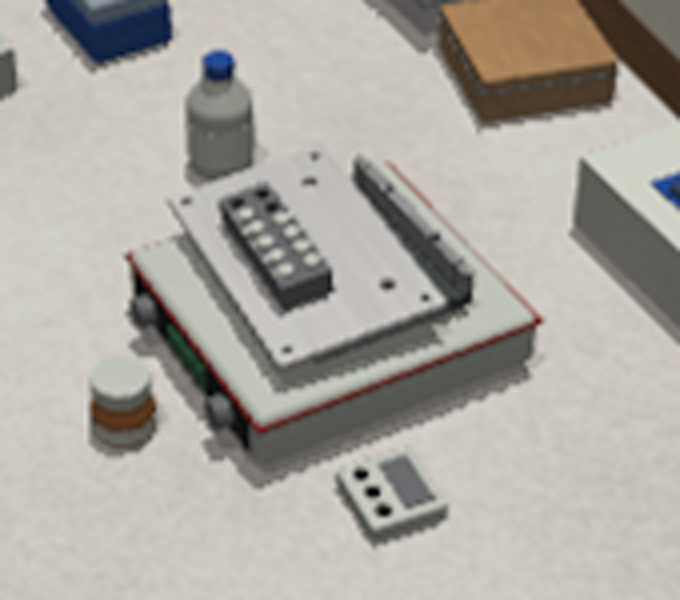

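The top view shows the shaker yawed by a few degrees. The plate sits about square to the world, shifted left and short of the rail. Next I'll measure it roughly and plan a look with the wrist camera.

Run:
```python
from h import *
from scipy.spatial.transform import Rotation as Ro
np.set_printoptions(precision=4,suppress=True)
c=cam('top')
def z(u,v,h): return ray(c,240+u/4,140+v/4,h)
print('housing corners FL FR BL BR',[z(*p,.059)[:2] for p in [(255,393),(533,375),(230,95),(505,72)]])
print('plate corners',[z(*p) for p in [(235,340,.086),(505,340,.086),(230,162,.097),(500,160,.097)]])
print('holes L R',z(278,201,.095),z(453,198,.095))
print('jar',z(417,462,.055),'timer',z(600,278,.018),'bottle',z(65,213,.115))
s=observe(); w=cam('wrist')
R=Ro.from_euler('xyz',s['tool_rot']).as_matrix()
print('cam in tool', R.T@(w['T'][:3,3]-s['tool_pos'])); print(R.T@w['T'][:3,:3]); print(R)
print({k:getattr(robot,k) for k in dir(robot) if k[0]!='_'})
```

```text
housing corners FL FR BL BR [array([0.441 , 0.0847]), array([ 0.4587, -0.1409]), array([0.6865, 0.1102]), array([ 0.7084, -0.1171])]
plate corners [array([0.4827, 0.0996, 0.086 ]), array([ 0.4855, -0.1159,  0.086 ]), array([0.6247, 0.1057, 0.097 ]), array([ 0.6288, -0.1105,  0.097 ])]
holes L R [0.5939 0.0668 0.095 ] [ 0.598  -0.0732  0.095 ]
jar [ 0.3871 -0.0476  0.055 ] timer [ 0.5418 -0.2009  0.018 ] bottle [0.5798 0.2337 0.115 ]
cam in tool [ 0.0761  0.0013 -0.1585]
[[ 0.0003 -0.9597 -0.2812]
 [ 1.      0.0005 -0.0007]
 [ 0.0008 -0.2812  0.9597]]
[[-0.8966  0.4429 -0.0005]
 [ 0.4429  0.8966 -0.0007]
 [ 0.0001 -0.0009 -1.    ]]
{'IKError': <class 'cell.IKError'>, 'grasp_offset': -0.0188}
```

View pics/wrist0.png

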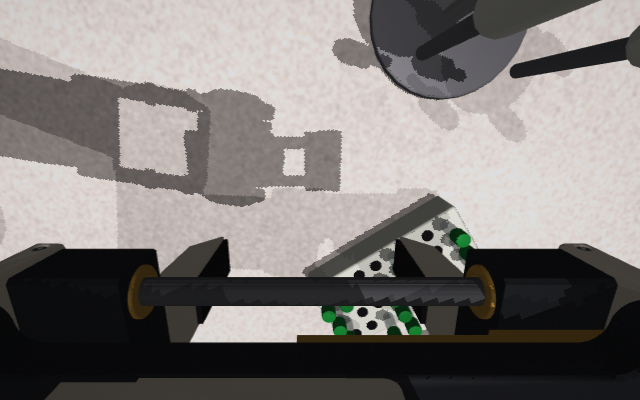

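The wrist camera looks towards tool +x, with the fingers at the bottom of the image. I'll carry the tool over the platform at about z 0.22 and turn it so tool x faces the rail.

send_rows([
  [-0.033, -0.02, 0, 0, 0, 0, 0],
  [-0.033, -0.02, 0, 0, 0, 0, 0],
  [-0.033, -0.02, 0, 0, 0, 0, 0],
  [-0.033, -0.02, 0, 0, 0, 0, 0],
  [-0.033, -0.02, 0, 0, 0, 0, 0],
])

```text
time: 0.67
tool_pos: [0.3366, 0.3065, 0.2267]
tool_rot: [3.141, 0.0, 2.683]
contact_force: [1.0, -0.0, 0.5]
opening: 0.092
```

send_rows([
  [-0.033, -0.02, 0, 0, 0, 0, 0],
  [-0.033, -0.02, 0, 0, 0, 0, 0],
  [-0.033, -0.02, 0, 0, 0, 0, 0],
  [-0.033, -0.02, 0, 0, 0, 0, 0],
  [-0.033, -0.02, 0, 0, 0, 0, 0],
])

```text
time: 1.08
tool_pos: [0.4404, 0.1435, 0.2268]
tool_rot: [3.141, 0.0, 2.683]
contact_force: [1.7, 0.8, 0.7]
opening: 0.0919
```

send_rows([
  [-0.033, -0.02, 0, 0, 0, 0, 0],
  [-0.033, -0.02, 0, 0, 0, 0, 0],
  [-0.033, -0.02, 0, 0, 0, 0, 0],
  [-0.033, -0.02, 0, 0, 0, 0, 0],
  [-0.033, -0.02, 0, 0, 0, 0, 0],
])

```text
time: 1.5
tool_pos: [0.5441, -0.0193, 0.2267]
tool_rot: [3.141, -0.0, 2.682]
contact_force: [0.6, 0.3, -0.1]
opening: 0.0919
```

send_rows([
  [0, 0, 0, 0, 0, 0.124, 0],
  [0, 0, 0, 0, 0, 0.124, 0],
  [0, 0, 0, 0, 0, 0.124, 0],
  [0, 0, 0, 0, 0, 0.124, 0],
  [0, 0, 0, 0, 0, 0.124, 0],
])

```text
time: 1.92
tool_pos: [0.5434, -0.0177, 0.2265]
tool_rot: [-3.141, -0.0, 2.056]
contact_force: [0.2, 1.3, -0.9]
opening: 0.0914
```

send_rows([
  [0, 0, 0, 0, 0, 0.124, 0],
  [0, 0, 0, 0, 0, 0.124, 0],
  [0, 0, 0, 0, 0, 0.124, 0],
  [0, 0, 0, 0, 0, 0.124, 0],
  [0, 0, 0, 0, 0, 0.124, 0],
])

```text
time: 2.33
tool_pos: [0.5433, -0.0174, 0.2265]
tool_rot: [-3.141, -0.0, 1.437]
contact_force: [-0.3, 0.4, -0.0]
opening: 0.0919
```

send_rows([
  [0, 0, 0, 0, 0, 0.124, 0],
  [0, 0, 0, 0, 0, 0.124, 0],
  [0, 0, 0, 0, 0, 0.124, 0],
  [0, 0, 0, 0, 0, 0.124, 0],
  [0, 0, 0, 0, 0, 0.124, 0],
])

```text
time: 2.75
tool_pos: [0.5433, -0.0174, 0.2266]
tool_rot: [-3.141, 0.0, 0.817]
contact_force: [0.7, -0.3, 0.1]
opening: 0.0922
```

send_rows([
  [0, 0, 0, 0, 0, 0.124, 0],
  [0, 0, 0, 0, 0, 0.124, 0],
  [0, 0, 0, 0, 0, 0.124, 0],
  [0, 0, 0, 0, 0, 0.124, 0],
  [0, 0, 0, 0, 0, 0.124, 0],
])

```text
time: 3.17
tool_pos: [0.5434, -0.0174, 0.2266]
tool_rot: [-3.141, 0.0, 0.197]
contact_force: [-0.2, 0.1, -0.2]
opening: 0.092
```

send_rows([
  [0, 0, 0, 0, 0, 0.124, 0],
  [0, 0, 0, 0, 0, 0, 0],
  [0, 0, 0, 0, 0, 0, 0],
])

```text
time: 3.42
tool_pos: [0.5434, -0.0175, 0.2266]
tool_rot: [-3.141, 0.0, 0.083]
contact_force: [-0.2, -0.7, 0.6]
opening: 0.0918
```

Run:
```python
from h import *
np.set_printoptions(precision=4,suppress=True)
w=cam('wrist','w1.png'); s=observe(); print(s['time'],s['tool_pos'],s['tool_rot'],s['qpos'],s['contact_force']); print(w['T'])
np.savez('w1.npz',**w)
```

```text
3.4667 [ 0.5434 -0.0175  0.2266] [-3.1414  0.0002  0.0827] [-0.1732  0.3765  1.4725  0.0001  1.2929  1.3148] [ 0.2152  0.4711 -0.5715]
[[ 0.0827 -0.9558 -0.282   0.6199]
 [-0.9966 -0.0793 -0.0236 -0.01  ]
 [ 0.0002  0.283  -0.9591  0.3851]
 [ 0.      0.      0.      1.    ]]
```

View pics/w1.png

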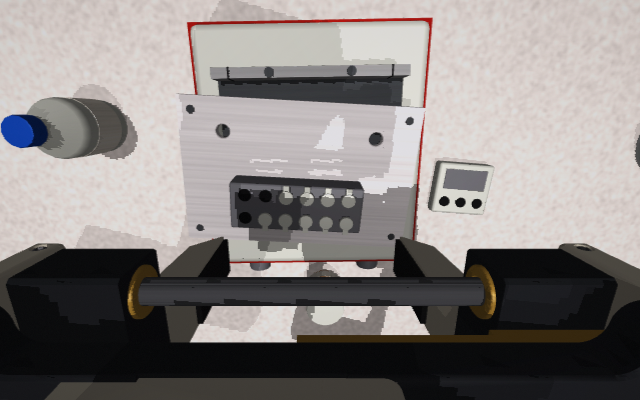

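The wrist view shows the plate's holes at (223,131) and (376,139), and rail lines near (228,72) and (393,70). The housing and plate edges are clear. I'll zoom in on it.

Run:
```python
from h import *
a=cv2.imread('pics/w1.png')[55:155,170:435]; cv2.imwrite('pics/w1z.png',cv2.resize(a,None,fx=3,fy=3,interpolation=cv2.INTER_CUBIC))
```

```text
(no output)
```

View pics/w1z.png

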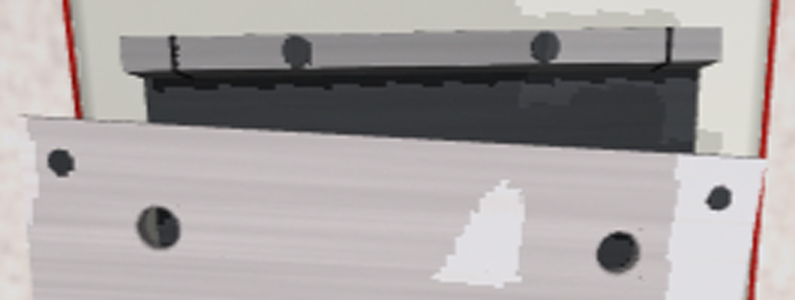

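Run:
```python
from h import *
np.set_printoptions(precision=4,suppress=True)
w=dict(np.load('w1.npz'))
def z(u,v,h): return ray(w,170+u/3,55+v/3,h)
L=z(174,68,.1);R=z(668,63,.1); d=L-R; yaw=np.arctan2(-d[0],d[1])
print('marks',L,R,np.linalg.norm(d),np.degrees(yaw))
c,s=np.cos(yaw),np.sin(yaw); m=(L+R)/2; O=m[:2]-.071*np.array([c,s]); print('shaker O',O)
def loc(p): q=p[:2]-O; return np.array([c*q[0]+s*q[1],-s*q[0]+c*q[1]])*1000
hl,hr=z(158,228,.0945),z(618,252,.0945); e=hl-hr
print('holes',hl,hr,np.linalg.norm(e),'loc',loc(hl),loc(hr), 'relyaw',np.degrees(np.arctan2(-e[0],e[1])-yaw))
P=pts(w)
for u,v in [(260,150),(340,150),(300,110),(300,170),(300,71),(300,90),(300,40),(223,131)]: print(u,v,P[v,u])
# plate corners
for n,(u,v,h) in dict(BL=(178,94,.0972),BR=(426,107,.0972)).items(): 
    p=ray(w,u,v,h); print(n,p,loc(p))
for n,p in dict(fl=(188,22),fr=(432,18)).items():
    q=ray(w,*p,.059); print(n,loc(q))
for n,p in dict(hl=(188,257),hr=(415,260)).items():
    q=ray(w,*p,.059); print(n,loc(q))
```

```text
marks [0.6418 0.0631 0.1   ] [ 0.6547 -0.0768  0.1   ] 0.14045695611934617 5.287314506428816
shaker O [ 0.5776 -0.0134]
holes [0.5964 0.069  0.0945] [ 0.6009 -0.0712  0.0945] 0.14031757354553487 loc [26.3698 80.3085] [ 17.8831 -59.7522] relyaw -3.4675125665055475
260 150 [0.5822 0.0343 0.0957]
340 150 [ 0.5881 -0.0395  0.0934]
300 110 [0.6205 0.     0.0974]
300 170 [ 0.566  -0.0038  0.0924]
300 71 [0.652  0.0022 0.101 ]
300 90 [0.6382 0.0019 0.0801]
300 40 [0.684  0.006  0.0582]
223 131 [0.5953 0.0726 0.08  ]
BL [0.625  0.1072 0.0972] [ 58.4068 115.7488]
BR [ 0.6323 -0.1108  0.0972] [  45.4987 -102.0255]
fl [123.7587 113.5719]
fr [ 124.9328 -113.5718]
hl [-116.5951  142.8271]
hr [-122.899  -118.8152]
```

Shaker origin is about (0.5776, -0.0134), yaw about 5.1°. The plate is about 18 mm short, 10 mm to the left, and turned -3.5° relative to the shaker. I'll go in front with the fingers open, so two points square the front edge.

send_rows([
  [-0.027, -0.001, 0, 0, 0, -0.006, 0],
  [-0.027, -0.001, 0, 0, 0, 0, 0],
  [-0.027, -0.001, 0, 0, 0, 0, 0],
  [0, 0, 0.035, 0, 0, 0, 0],
  [0, 0, 0.035, 0, 0, 0, 0],
])

```text
time: 3.88
tool_pos: [0.463, -0.0214, 0.1582]
tool_rot: [3.14, -0.006, 0.088]
contact_force: [0.5, 0.9, -1.0]
opening: 0.0921
```

send_rows([
  [0, 0, 0.035, 0, 0, 0, 0],
  [0, 0, 0.028, 0, 0, 0, 0],
  [0, 0, 0.014, 0, 0, 0, 0],
  [0, 0, 0.007, 0, 0, 0, 0],
  [0, 0, 0, 0, 0, 0, 0],
])

```text
time: 4.3
tool_pos: [0.4617, -0.021, 0.0715]
tool_rot: [-3.141, 0.003, 0.087]
contact_force: [-0.1, 0.0, -0.3]
opening: 0.0917
```

Run:
```python
from h import *
np.set_printoptions(precision=4,suppress=True)
w=cam('wrist','w2.png'); s=observe(); print(s['time'],s['tool_pos'],s['tool_rot'],s['contact_force'])
np.savez('w2.npz',**w)
```

```text
4.35 [ 0.4626 -0.0212  0.0727] [-3.1414  0.0005  0.0864] [ 0.715  -0.2621  0.6786]
```

View pics/w2.png

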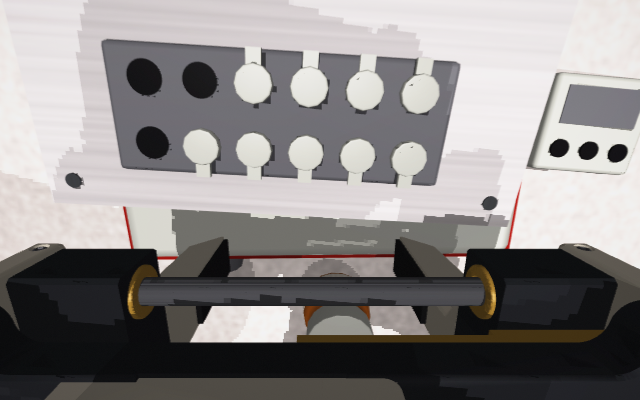

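The plate's front edge lies just ahead of the fingertips, nearest on the right as expected. I'll creep forward until contact.

send_rows([
  [0.004, 0, 0, 0, 0, 0, 0],
  [0.003, 0, 0, 0, 0, 0, 0],
  [0.002, 0, 0, 0, 0, 0, 0],
  [0.001, 0, 0, 0, 0, 0, 0],
  [0, 0, 0, 0, 0, 0, 0],
])

```text
time: 4.77
tool_pos: [0.4731, -0.0203, 0.0732]
tool_rot: [3.141, -0.001, 0.085]
contact_force: [0.5, -0.1, -0.7]
opening: 0.092
```

send_rows([
  [0.001, 0, 0, 0, 0, 0, 0],
  [0.001, 0, 0, 0, 0, 0, 0],
  [0.001, 0, 0, 0, 0, 0, 0],
  [0.001, 0, 0, 0, 0, 0, 0],
  [0, 0, 0, 0, 0, 0, 0],
])

```text
time: 5.18
tool_pos: [0.4763, -0.02, 0.0726]
tool_rot: [-3.141, 0.001, 0.085]
contact_force: [-0.6, -0.5, -0.1]
opening: 0.092
```

send_rows([
  [0.001, 0, 0, 0, 0, 0, 0],
  [0.001, 0, 0, 0, 0, 0, 0],
  [0.001, 0, 0, 0, 0, 0, 0],
  [0.001, 0, 0, 0, 0, 0, 0],
  [0, 0, 0, 0, 0, 0, 0],
])

```text
time: 5.6
tool_pos: [0.4807, -0.0196, 0.0727]
tool_rot: [-3.142, -0.0, 0.085]
contact_force: [-2.0, -0.8, 1.0]
opening: 0.0918
```

Run:
```python
from h import *
np.set_printoptions(precision=4,suppress=True)
w=cam('wrist','w3.png'); s=observe(); print(s['time'],s['tool_pos'],s['tool_rot'],s['contact_force'])
```

```text
5.65 [ 0.4807 -0.0196  0.0727] [ 3.1416 -0.0005  0.0849] [-0.461  -0.7478  1.0321]
```

View pics/w3.png

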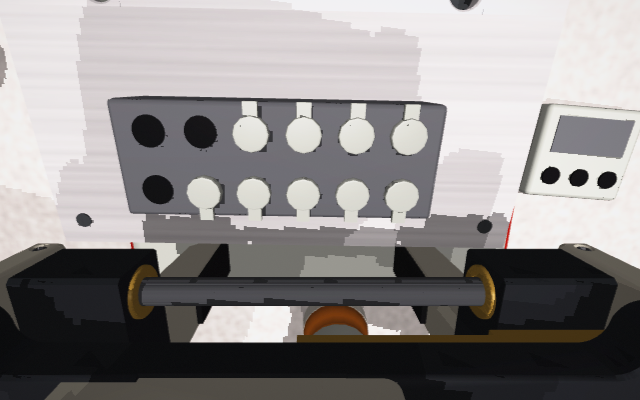

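The plate has turned by about 2.5° so far, at around 2 N. I'll push 3 mm more to finish squaring it.

send_rows([
  [0.001, 0, 0, 0, 0, -0.002, 0],
  [0.001, 0, 0, 0, 0, -0.002, 0],
  [0.001, 0, 0, 0, 0, 0, 0],
  [0, 0, 0, 0, 0, 0, 0],
])

```text
time: 5.98
tool_pos: [0.4837, -0.0194, 0.0728]
tool_rot: [-3.142, -0.0, 0.089]
contact_force: [-0.3, 0.2, 0.1]
opening: 0.0921
```

Run:
```python
from h import *
np.set_printoptions(precision=4,suppress=True)
w=cam('wrist','w4.png'); s=observe(); print(s['time'],s['tool_pos'],s['tool_rot'],s['contact_force'])
```

```text
6.0333 [ 0.4836 -0.0194  0.0727] [-3.1415 -0.0004  0.0888] [-0.7421 -0.5399 -0.0784]
```

View pics/w4.png

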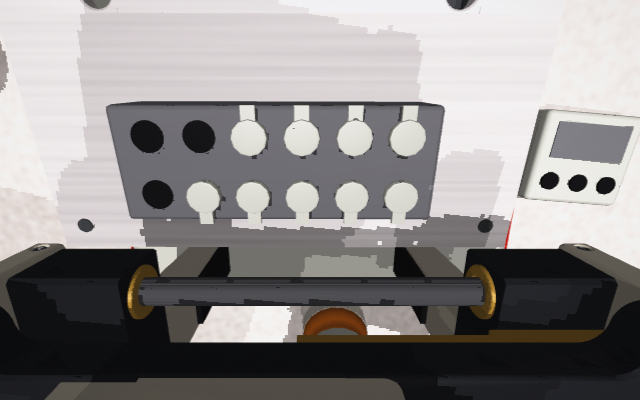

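The plate is now square to the gripper: screws at (85,225) and (485,226). I'll back off, rise, and look again from above.

send_rows([
  [-0.01, 0, 0, 0, 0, 0, 0],
  [-0.01, 0, -0.005, 0, 0, 0, 0],
  [0, 0, -0.04, 0, 0, 0, 0],
  [0, 0, -0.04, 0, 0, 0, 0],
  [0, 0, -0.04, 0, 0, 0, 0],
])

```text
time: 6.45
tool_pos: [0.4625, -0.021, 0.1994]
tool_rot: [-3.141, 0.001, 0.089]
contact_force: [1.3, -0.6, -0.8]
opening: 0.0918
```

send_rows([
  [0.025, 0, -0.03, 0, 0, 0, 0],
  [0.04, 0, 0, 0, 0, 0, 0],
  [0.014, 0, 0, 0, 0, 0, 0],
  [0, 0, 0, 0, 0, 0, 0],
  [0, 0, 0, 0, 0, 0, 0],
])

```text
time: 6.87
tool_pos: [0.5416, -0.014, 0.2274]
tool_rot: [-3.141, 0.001, 0.089]
contact_force: [-0.6, -0.3, -0.3]
opening: 0.0918
```

Run:
```python
from h import *
np.set_printoptions(precision=4,suppress=True)
w=cam('wrist','w5.png'); s=observe(); print(s['time'],s['tool_pos'],s['tool_rot'],s['contact_force'])
np.savez('w5.npz',**w)
a=cv2.imread('pics/w5.png')[55:155,170:435]; cv2.imwrite('pics/w5z.png',cv2.resize(a,None,fx=3,fy=3,interpolation=cv2.INTER_CUBIC))
```

```text
6.9167 [ 0.541  -0.014   0.2273] [-3.1411  0.0018  0.0891] [-0.3071  0.3424 -0.7769]
```

View pics/w5z.png

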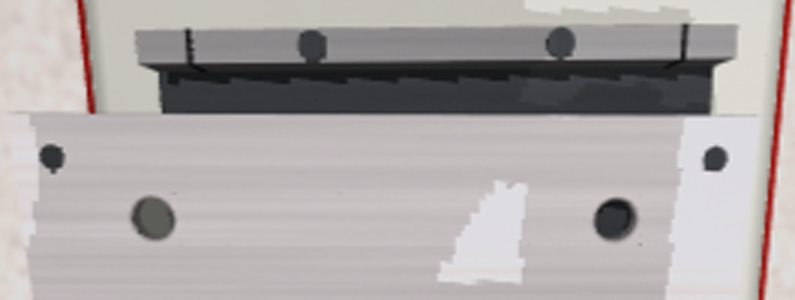

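```bash
cat >> h.py <<'E'
def meas(w,m,h,zr=.1,zh=.0945):
    L,R=[ray(w,*p,zr) for p in m]; d=L-R; yaw=np.arctan2(-d[0],d[1]); c,s=np.cos(yaw),np.sin(yaw)
    O=((L+R)/2)[:2]-.071*np.array([c,s]); print('marks',np.linalg.norm(d),'yaw',np.degrees(yaw),yaw,'O',O)
    def loc(p): q=p[:2]-O; return np.array([c*q[0]+s*q[1],-s*q[0]+c*q[1]])*1000
    hl,hr=[ray(w,*p,zh) for p in h]; e=hl-hr
    print('holes',np.linalg.norm(e),loc(hl),loc(hr),'mid-pins',(loc(hl)+loc(hr))/2-[40,0],'relyaw',np.degrees(np.arctan2(-e[0],e[1])-yaw))
    return loc
E
python3 - <<'E'
from h import *
np.set_printoptions(precision=4,suppress=True)
w=dict(np.load('w5.npz'))
k=lambda u,v:(170+u/3,55+v/3)
loc=meas(w,[k(190,64),k(684,60)],[k(153,218),k(615,219)])
P=pts(w)
for u,v in [(260,150),(300,110),(300,170),(300,71),(300,85)]: print(P[v,u])
print(loc(ray(w,*k(12,113),.0975)),loc(ray(w,*k(758,115),.0975)))
E
```

```text
marks 0.14062543458212654 yaw 5.563217383495934 0.0970964603461881 O [ 0.577 -0.014]
holes 0.14025476807459908 [28.1849 86.2427] [ 26.8342 -54.0055] mid-pins [-12.4904  16.1186] relyaw -0.5518119950956623
[0.5796 0.0384 0.094 ]
[0.6185 0.004  0.0964]
[ 0.564  -0.0002  0.093 ]
[0.65   0.0064 0.1014]
[0.6404 0.0063 0.0815]
[ 58.3722 123.8002] [ 56.1857 -93.6019]
```

The plate is now 12.5 mm short and about 16 mm to the left, with yaw error about -0.5°. I'll go round to the left end with the fingers open along shaker x.

send_rows([
  [0.006, -0.036, 0, 0, 0, 0, 0],
  [0.006, -0.036, 0, 0, 0, 0, 0],
  [0.006, -0.037, 0, 0, 0, 0, 0],
  [0.005, -0.037, 0, 0, 0, 0, 0],
  [0, 0, 0, 0, 0, -0.1212, 0],
])

```text
time: 7.33
tool_pos: [0.5503, 0.1388, 0.2277]
tool_rot: [-3.139, 0.0, 0.211]
contact_force: [-1.6, 0.2, -1.0]
opening: 0.0921
```

send_rows([
  [0, 0, 0, 0, 0, -0.1212, 0],
  [0, 0, 0, 0, 0, -0.1212, 0],
  [0, 0, 0, 0, 0, -0.1212, 0],
  [0, 0, 0, 0, 0, -0.1212, 0],
  [0, 0, 0, 0, 0, -0.1212, 0],
])

```text
time: 7.75
tool_pos: [0.5507, 0.1329, 0.2277]
tool_rot: [-3.141, 0.001, 0.822]
contact_force: [0.4, -0.3, 0.4]
opening: 0.0918
```

send_rows([
  [0, 0, 0, 0, 0, -0.1212, 0],
  [0, 0, 0, 0, 0, -0.1212, 0],
  [0, 0, 0, 0, 0, -0.1212, 0],
  [0, 0, 0, 0, 0, -0.1212, 0],
  [0, 0, 0, 0, 0, -0.1212, 0],
])

```text
time: 8.17
tool_pos: [0.5507, 0.1328, 0.2277]
tool_rot: [-3.14, 0.0, 1.428]
contact_force: [0.1, -0.1, 0.3]
opening: 0.0918
```

send_rows([
  [0, 0, 0, 0, 0, -0.1212, 0],
  [0, 0, 0, 0, 0, -0.1212, 0],
  [0, 0, 0, 0, 0, 0, 0],
  [0, 0, 0, 0, 0, 0, 0],
])

```text
time: 8.5
tool_pos: [0.5512, 0.133, 0.2278]
tool_rot: [-3.141, -0.0, 1.661]
contact_force: [1.0, -0.5, 1.0]
opening: 0.0918
```

Run:
```python
from h import *
np.set_printoptions(precision=4,suppress=True)
w=cam('wrist','w6.png'); s=observe(); print(s['time'],s['tool_pos'],s['tool_rot'],s['contact_force'])
t=cam('top')
a=t['color'][140:270,240:420,::-1]; cv2.imwrite('pics/t6.png',cv2.resize(a,None,fx=4,fy=4,interpolation=cv2.INTER_CUBIC))
```

```text
8.55 [0.5514 0.133  0.2278] [-3.1412 -0.0001  1.6603] [-0.0695 -0.347  -0.3251]
```

View pics/w6.png

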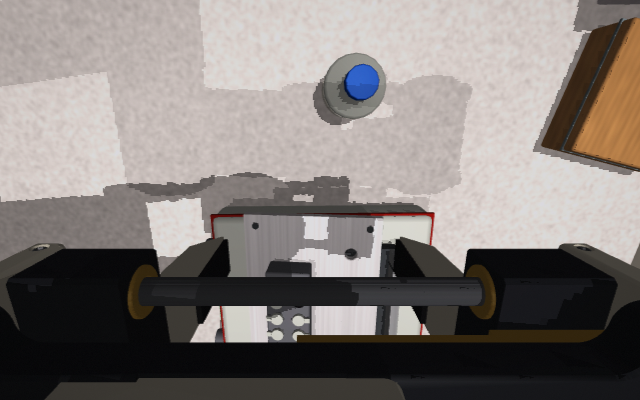

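View pics/t6.png

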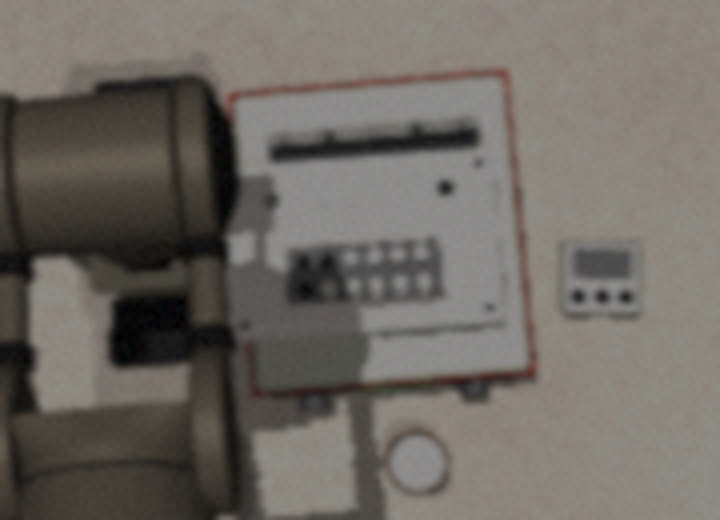

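From the left end, the plate edge is at row ~215, inside the finger line, and the bottle is well clear. I'll descend to z 0.073.

send_rows([
  [0, 0, 0.04, 0, 0, -0.005, 0],
  [0, 0, 0.04, 0, 0, 0, 0],
  [0, 0, 0.04, 0, 0, 0, 0],
  [0, 0, 0.025, 0, 0, 0, 0],
  [0, 0, 0.01, 0, 0, 0, 0],
])

```text
time: 9.02
tool_pos: [0.5493, 0.133, 0.0687]
tool_rot: [-3.134, -0.0, 1.667]
contact_force: [-0.3, -0.0, -0.3]
opening: 0.0919
```

send_rows([
  [-0.004, 0, 0, 0, 0, 0, 0],
  [-0.003, 0, 0, 0, 0, 0, 0],
  [-0.002, 0, 0, 0, 0, 0, 0],
  [-0.001, 0, 0, 0, 0, 0, 0],
  [0, 0, 0, 0, 0, 0, 0],
])

```text
time: 9.43
tool_pos: [0.5542, 0.1231, 0.0745]
tool_rot: [3.138, -0.0, 1.669]
contact_force: [-0.5, 0.3, 0.3]
opening: 0.0917
```

send_rows([
  [-0.001, 0, 0, 0, 0, 0, 0],
  [-0.001, 0, 0, 0, 0, 0, 0],
  [-0.001, 0, 0, 0, 0, 0, 0],
  [-0.001, 0, 0, 0, 0, 0, 0],
  [-0.001, 0, 0, 0, 0, 0, 0],
])

```text
time: 9.85
tool_pos: [0.5534, 0.1186, 0.0727]
tool_rot: [-3.141, -0.0, 1.669]
contact_force: [-0.1, 1.6, 1.1]
opening: 0.0917
```

Run:
```python
from h import *
np.set_printoptions(precision=4,suppress=True)
w=cam('wrist','w7.png'); s=observe(); print(s['time'],s['tool_pos'],s['tool_rot'],s['contact_force'])
```

```text
9.9 [0.5535 0.1183 0.0727] [-3.1415 -0.0002  1.6694] [-1.6697  1.2366  0.4521]
```

View pics/w7.png

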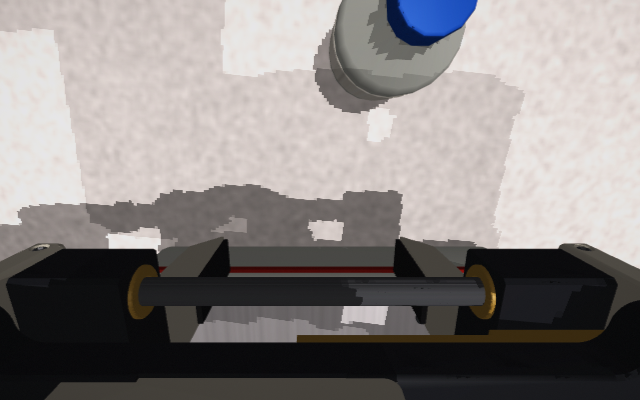

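The fingers are in contact with the plate's left end at about 1.5 N. I'll push 11 mm in small steps, then measure.

send_rows([
  [-0.001, 0, 0, 0, 0, 0, 0],
  [-0.001, 0, 0, 0, 0, 0, 0],
  [-0.001, 0, 0, 0, 0, 0, 0],
  [-0.001, 0, 0, 0, 0, 0, 0],
  [-0.001, 0, 0, 0, 0, 0, 0],
])

```text
time: 10.32
tool_pos: [0.5541, 0.1133, 0.0727]
tool_rot: [3.142, -0.0, 1.669]
contact_force: [-0.1, 1.8, 0.7]
opening: 0.092
```

send_rows([
  [-0.001, 0, 0, 0, 0, 0, 0],
  [-0.001, 0, 0, 0, 0, 0, 0],
  [-0.001, 0, 0, 0, 0, 0, 0],
  [-0.001, 0, 0, 0, 0, 0, 0],
  [-0.001, 0, 0, 0, 0, 0, 0],
])

```text
time: 10.73
tool_pos: [0.5546, 0.1083, 0.0727]
tool_rot: [3.142, -0.0, 1.669]
contact_force: [-1.3, 1.3, -0.4]
opening: 0.0923
```

send_rows([
  [-0.001, 0, 0, 0, 0, 0, 0],
  [0, 0, 0, 0, 0, 0, 0],
])

```text
time: 10.9
tool_pos: [0.5547, 0.1072, 0.0727]
tool_rot: [3.142, 0.0, 1.669]
contact_force: [-0.5, 0.1, 0.6]
opening: 0.0918
```

Run:
```python
from h import *
np.set_printoptions(precision=4,suppress=True)
s=observe(); print(s['time'],s['tool_pos'],s['tool_rot'],s['contact_force'])
t=cam('side','s8.png'); t2=cam('top','t8.png')
a=t['color'][150:250,270:400,::-1]; a=cv2.resize(a,None,fx=4,fy=4,interpolation=cv2.INTER_CUBIC)
cv2.imwrite('pics/s8z.png',a)
a=t2['color'][140:270,240:420,::-1]; cv2.imwrite('pics/t8z.png',cv2.resize(a,None,fx=4,fy=4,interpolation=cv2.INTER_CUBIC))
np.savez('s8.npz',**t)
```

```text
10.9 [0.5547 0.1072 0.0727] [3.1415 0.0001 1.6693] [-0.4678  0.1044  0.6057]
```

View pics/s8z.png

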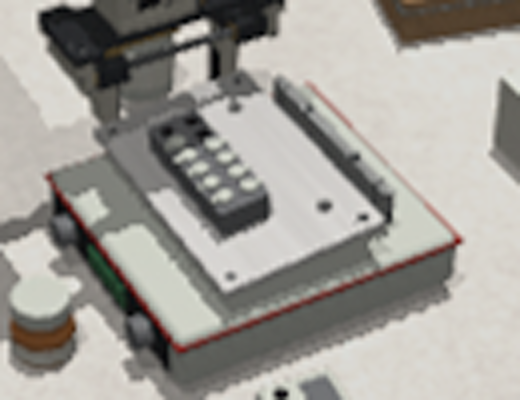

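View pics/t8z.png

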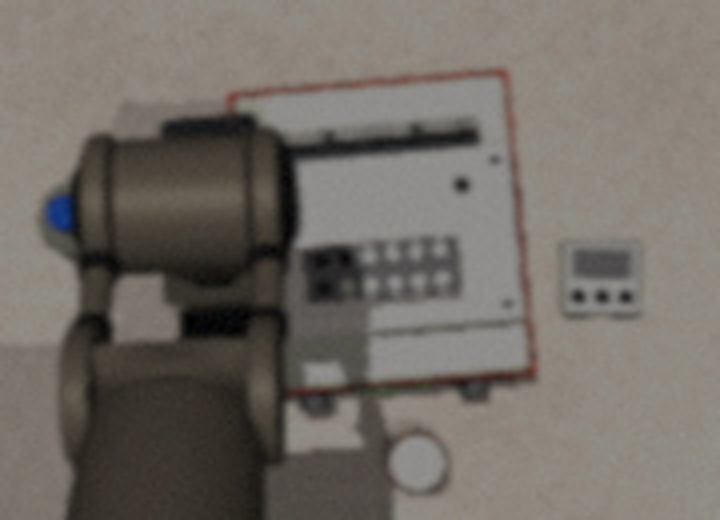

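Run:
```python
from h import *
np.set_printoptions(precision=4,suppress=True)
t=cam('top'); 
g=cv2.cvtColor(t['color'],cv2.COLOR_RGB2GRAY).astype(float)
def dark(u,v,r):
    sub=g[v-r:v+r+1,u-r:u+r+1]; wt=np.clip(np.median(sub)-15-sub,0,None); yy,xx=np.mgrid[v-r:v+r+1,u-r:u+r+1]; return (wt*xx).sum()/wt.sum(),(wt*yy).sum()/wt.sum()
k=dark(355,186,3); h=ray(t,*k,.0945)
k2=dark(344,172,2); k3=dark(359,170,2)
print(k,h); yaw=.0945;c,s=np.cos(yaw),np.sin(yaw)
for O in ([.5773,-.0137],): 
  q=h[:2]-O; print(c*q[0]+s*q[1],-s*q[0]+c*q[1])
# rail marks in top: right rail end
print([ray(t,240+u/4,140+v/4,.1) for u,v in [(478,122),(417,128)]])
```

```text
(np.float64(355.00200400801606), np.float64(185.7555110220441)) [ 0.6102 -0.0788  0.0945]
0.026646582739134218 -0.06787242790797934
[array([ 0.6589, -0.0925,  0.1   ]), array([ 0.6535, -0.0438,  0.1   ])]
```

The top view puts the right hole at y ≈ -68 mm, so about 2 mm remains.

send_rows([
  [-0.001, 0, 0, 0, 0, 0, 0],
  [-0.001, 0, 0, 0, 0, 0, 0],
  [0, 0, 0, 0, 0, 0, 0],
  [0.01, 0, 0, 0, 0, 0, 0],
  [0.015, 0, -0.01, 0, 0, 0, 0],
])

```text
time: 11.47
tool_pos: [0.5515, 0.1297, 0.0812]
tool_rot: [-3.138, 0.0, 1.667]
contact_force: [-0.3, -0.3, -1.1]
opening: 0.0915
```

send_rows([
  [0, 0, -0.035, 0, 0, 0, 0],
  [0, 0, -0.04, 0, 0, 0, 0],
  [0, 0, -0.04, 0, 0, 0, 0],
  [0, 0, -0.03, 0, 0, 0, 0],
  [0, 0, 0, 0, 0, 0.1212, 0],
])

```text
time: 11.88
tool_pos: [0.5553, 0.1313, 0.2352]
tool_rot: [3.129, -0.001, 1.549]
contact_force: [0.6, 0.3, 0.8]
opening: 0.092
```

send_rows([
  [0, 0, 0, 0, 0, 0.1212, 0],
  [0, 0, 0, 0, 0, 0.1212, 0],
  [0, 0, 0, 0, 0, 0.1212, 0],
  [0, 0, 0, 0, 0, 0.1212, 0],
  [0, 0, 0, 0, 0, 0.1212, 0],
])

```text
time: 12.3
tool_pos: [0.5523, 0.1308, 0.2277]
tool_rot: [3.141, 0.0, 0.936]
contact_force: [-0.1, 0.3, 0.5]
opening: 0.0917
```

send_rows([
  [0, 0, 0, 0, 0, 0.1212, 0],
  [0, 0, 0, 0, 0, 0.1212, 0],
  [0, 0, 0, 0, 0, 0.1212, 0],
  [0, 0, 0, 0, 0, 0.1212, 0],
  [0, 0, 0, 0, 0, 0.1212, 0],
])

```text
time: 12.72
tool_pos: [0.5523, 0.1309, 0.2277]
tool_rot: [3.141, -0.0, 0.33]
contact_force: [-1.1, 0.1, -0.3]
opening: 0.0919
```

send_rows([
  [0, 0, 0, 0, 0, 0.1212, 0],
  [0, 0, 0, 0, 0, 0.1212, 0],
  [-0.006, 0.037, 0, 0, 0, 0, 0],
  [-0.006, 0.037, 0, 0, 0, 0, 0],
  [-0.006, 0.037, 0, 0, 0, 0, 0],
])

```text
time: 13.13
tool_pos: [0.5446, 0.0179, 0.2277]
tool_rot: [3.141, -0.0, 0.096]
contact_force: [0.6, -0.5, -0.5]
opening: 0.0918
```

send_rows([
  [-0.004, 0.03, 0, 0, 0, 0, 0],
  [0, 0, 0, 0, 0, 0, 0],
  [0, 0, 0, 0, 0, 0, 0],
])

```text
time: 13.38
tool_pos: [0.5437, -0.013, 0.2277]
tool_rot: [-3.141, -0.0, 0.091]
contact_force: [0.6, 0.5, 0.4]
opening: 0.0923
```

Run:
```python
from h import *
np.set_printoptions(precision=4,suppress=True)
w=cam('wrist','w9.png'); s=observe(); print(s['time'],s['tool_pos'],s['tool_rot'],s['contact_force'])
np.savez('w9.npz',**w)
a=cv2.imread('pics/w9.png')[55:155,170:435]; cv2.imwrite('pics/w9z.png',cv2.resize(a,None,fx=3,fy=3,interpolation=cv2.INTER_CUBIC))
```

```text
13.4333 [ 0.5437 -0.0119  0.2277] [-3.1412 -0.0001  0.0926] [-0.2117  0.0739 -0.7472]
```

View pics/w9z.png

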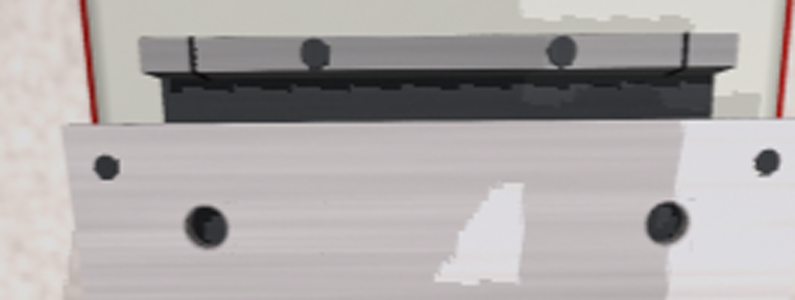

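Run:
```python
from h import *
np.set_printoptions(precision=4,suppress=True)
w=dict(np.load('w9.npz'))
k=lambda u,v:(170+u/3,55+v/3)
loc=meas(w,[k(194,71),k(685,67)],[k(207,227),k(667,223)])
```

```text
marks 0.14031313728663175 yaw 5.6589466578032654 0.09876725137339584 O [ 0.5776 -0.0139]
holes 0.1401525198191039 [27.1958 70.8752] [ 27.3148 -69.2773] mid-pins [-12.7447   0.7989] relyaw 0.04861942461592677
```

Now y error is +0.8 mm, yaw error is about 0, and it is 12.7 mm short. I'll return to the front and push straight towards the rail.

send_rows([
  [-0.025, 0.002, 0, 0, 0, -0.004, 0],
  [-0.025, 0.002, 0, 0, 0, 0, 0],
  [-0.025, 0.002, 0, 0, 0, 0, 0],
  [0, 0, 0.035, 0, 0, 0, 0],
  [0, 0, 0.035, 0, 0, 0, 0],
])

```text
time: 13.85
tool_pos: [0.4705, -0.024, 0.1592]
tool_rot: [3.14, -0.006, 0.099]
contact_force: [1.0, 0.8, -1.3]
opening: 0.0915
```

send_rows([
  [0, 0, 0.035, 0, 0, 0, 0],
  [0, 0, 0.03, 0, 0, 0, 0],
  [0, 0, 0.014, 0, 0, 0, 0],
  [0, 0, 0.005, 0, 0, 0, 0],
  [0, 0, 0, 0, 0, 0, 0],
])

```text
time: 14.27
tool_pos: [0.4692, -0.024, 0.0728]
tool_rot: [-3.141, 0.002, 0.1]
contact_force: [-0.3, 0.3, 0.1]
opening: 0.0916
```

send_rows([
  [0.004, 0, 0, 0, 0, 0, 0],
  [0.004, 0, 0, 0, 0, 0, 0],
  [0.003, 0, 0, 0, 0, 0, 0],
  [0.002, 0, 0, 0, 0, 0, 0],
  [0.001, 0, 0, 0, 0, 0, 0],
])

```text
time: 14.68
tool_pos: [0.4845, -0.024, 0.0744]
tool_rot: [3.141, -0.002, 0.098]
contact_force: [-0.4, -0.6, -0.1]
opening: 0.0918
```

send_rows([
  [0.001, 0, 0, 0, 0, 0, 0],
  [0.001, 0, 0, 0, 0, 0, 0],
  [0.001, 0, 0, 0, 0, 0, 0],
  [0.001, 0, 0, 0, 0, 0, 0],
  [0.001, 0, 0, 0, 0, 0, 0],
])

```text
time: 15.1
tool_pos: [0.4884, -0.0234, 0.0737]
tool_rot: [-3.141, 0.0, 0.098]
contact_force: [-1.1, 0.1, 0.6]
opening: 0.0917
```

send_rows([
  [0.001, 0, 0, 0, 0, 0, 0],
  [0.001, 0, 0, 0, 0, 0, 0],
  [0.001, 0, 0, 0, 0, 0, 0],
  [0, 0, 0, 0, 0, 0, 0],
])

```text
time: 15.43
tool_pos: [0.4919, -0.0232, 0.0737]
tool_rot: [3.142, -0.001, 0.098]
contact_force: [-0.6, 0.5, 0.2]
opening: 0.0919
```

Run:
```python
from h import *
np.set_printoptions(precision=4,suppress=True)
w=cam('wrist','w10.png'); s=observe(); print(s['time'],s['tool_pos'],s['tool_rot'],s['contact_force'])
t=cam('side'); a=t['color'][150:250,270:400,::-1]; cv2.imwrite('pics/s10z.png',cv2.resize(a,None,fx=4,fy=4,interpolation=cv2.INTER_CUBIC))
```

```text
15.4833 [ 0.4919 -0.0231  0.0738] [ 3.1416 -0.0007  0.0978] [-1.0028 -0.3927  1.2711]
```

View pics/w10.png

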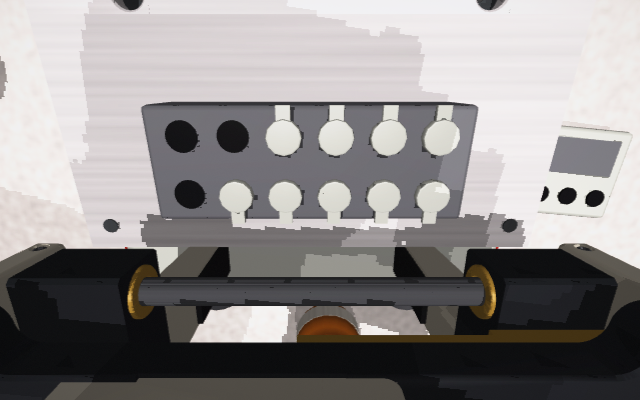

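View pics/s10z.png

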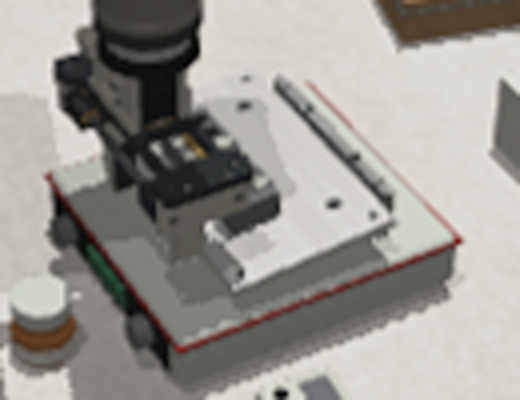

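The plate is moving square with the fingers and about 6–7 mm remains. I'll go on gently, watching the force.

send_rows([
  [0.001, 0, 0, 0, 0, 0, 0],
  [0.001, 0, 0, 0, 0, 0, 0],
  [0.001, 0, 0, 0, 0, 0, 0],
  [0.0005, 0, 0, 0, 0, 0, 0],
  [0, 0, 0, 0, 0, 0, 0],
])

```text
time: 15.95
tool_pos: [0.4954, -0.0229, 0.0738]
tool_rot: [3.142, -0.001, 0.098]
contact_force: [-0.2, -0.7, -0.1]
opening: 0.0914
```

send_rows([
  [0.0005, 0, 0, 0, 0, 0, 0],
  [0.0005, 0, 0, 0, 0, 0, 0],
  [0.0005, 0, 0, 0, 0, 0, 0],
  [0, 0, 0, 0, 0, 0, 0],
])

```text
time: 16.28
tool_pos: [0.4967, -0.0227, 0.0738]
tool_rot: [-3.142, -0.0, 0.098]
contact_force: [0.0, -0.4, -0.6]
opening: 0.092
```

Run:
```python
from h import *
np.set_printoptions(precision=4,suppress=True)
w=cam('wrist','w11.png'); s=observe(); print(s['time'],s['tool_pos'],s['tool_rot'],s['contact_force'])
P=pts(w); 
for u,v in [(300,30),(300,60),(120,60),(520,60),(300,85)]: print(u,v,np.nanmedian(P[v-3:v+4,u-3:u+4],(0,1)))
t=cam('side'); a=t['color'][150:250,270:400,::-1]; cv2.imwrite('pics/s11z.png',cv2.resize(a,None,fx=4,fy=4,interpolation=cv2.INTER_CUBIC))
```

```text
16.3333 [ 0.4966 -0.0227  0.0737] [-3.1416 -0.0002  0.0978] [ 0.0369 -1.0357 -0.4959]
300 30 [ 0.6049 -0.0063  0.0884]
300 60 [ 0.5936 -0.0073  0.0884]
120 60 [0.586  0.0686 0.0885]
520 60 [ 0.6026 -0.1     0.0886]
300 85 [ 0.5836 -0.0081  0.0883]
```

View pics/w11.png

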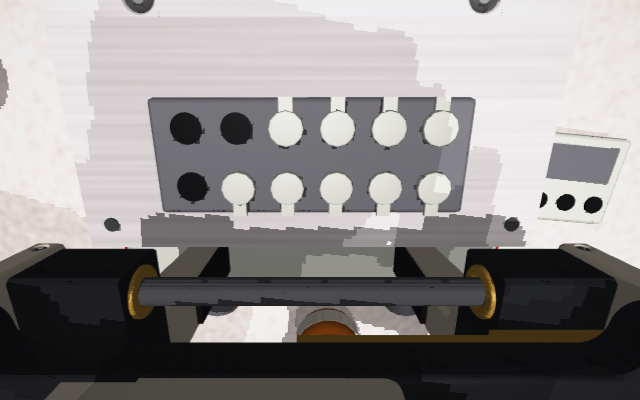

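View pics/s11z.png

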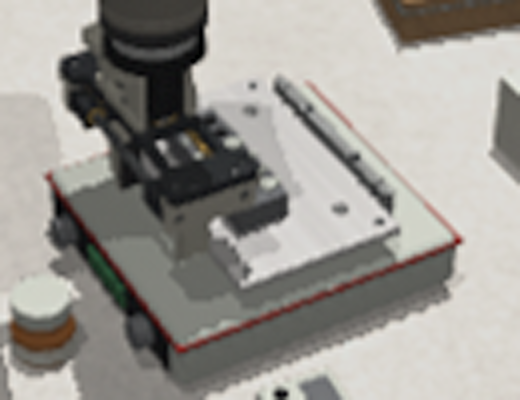

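Depth shows the plate's top at z ≈ 0.0884 everywhere, so it has dropped flat. I'll back away and check from above.

send_rows([
  [-0.01, 0, 0, 0, 0, 0, 0],
  [-0.014, 0, 0, 0, 0, 0, 0],
  [0, 0, -0.04, 0, 0, 0, 0],
  [0, 0, -0.04, 0, 0, 0, 0],
  [0, 0, -0.04, 0, 0, 0, 0],
])

```text
time: 16.8
tool_pos: [0.4718, -0.0249, 0.1949]
tool_rot: [-3.141, 0.002, 0.098]
contact_force: [1.3, -0.3, -0.2]
opening: 0.092
```

send_rows([
  [0.03, 0, -0.034, 0, 0, 0, 0],
  [0.038, 0, 0, 0, 0, 0, 0],
  [0, 0, 0, 0, 0, 0, 0],
  [0, 0, 0, 0, 0, 0, 0],
  [0, 0, 0, 0, 0, 0, 0],
])

```text
time: 17.22
tool_pos: [0.5371, -0.0185, 0.2241]
tool_rot: [-3.141, 0.002, 0.098]
contact_force: [-0.2, 0.3, 0.0]
opening: 0.0916
```

Run:
```python
from h import *
np.set_printoptions(precision=4,suppress=True)
w=cam('wrist','w12.png'); s=observe(); print(s['time'],s['tool_pos'],s['tool_rot'],s['contact_force'])
np.savez('w12.npz',**w)
P=pts(w); R=P[85:215,200:400].reshape(-1,3); R=R[np.abs(R[:,2]-.088)<.008]
A=np.c_[R[:,:2],np.ones(len(R))]; k=np.linalg.lstsq(A,R[:,2],rcond=None)[0]; print('tilt deg',np.degrees(k[:2]), 'z',np.percentile(R[:,2],[5,50,95]))
a=cv2.imread('pics/w12.png')[45:205,170:435]; cv2.imwrite('pics/w12z.png',cv2.resize(a,None,fx=3,fy=3,interpolation=cv2.INTER_CUBIC))
t=cam('side','s12.png')
```

```text
17.2667 [ 0.5369 -0.0185  0.2243] [-3.141   0.002   0.0979] [-0.8896  0.1518 -0.2113]
tilt deg [-0.1497 -0.0392] z [0.0872 0.0885 0.0897]
```

View pics/w12z.png

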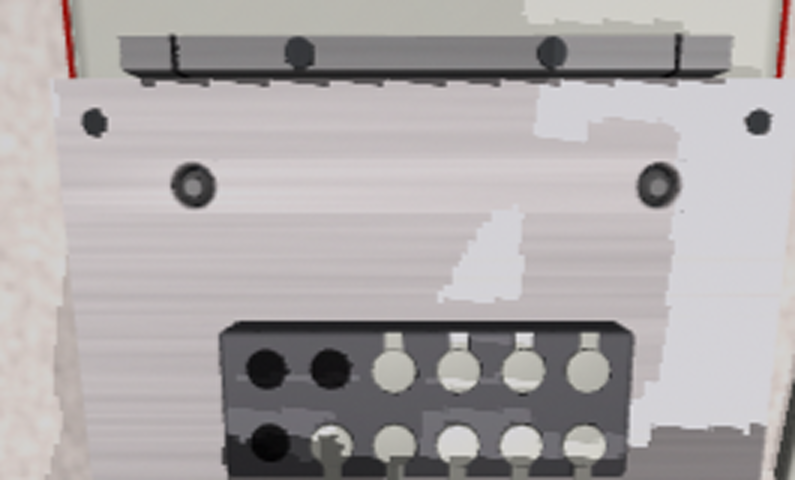

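View pics/s12.png

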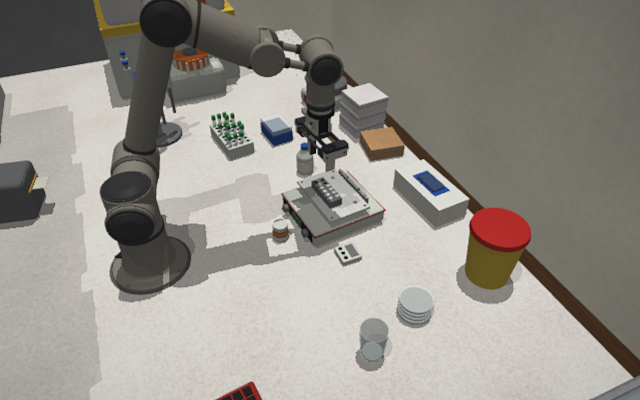

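Both pin tips show centred in the holes at zoom (193,185) and (658,185). The plate is flat and the bench things are where they were. I'll rise clear and hand in.

send_rows([
  [-0.02, 0, -0.025, 0, 0, 0, 0],
  [-0.02, 0, -0.025, 0, 0, 0, 0],
  [-0.01, 0, -0.01, 0, 0, 0, 0],
  [0, 0, 0, 0, 0, 0, 0],
  [0, 0, 0, 0, 0, 0, 0],
])

```text
time: 17.73
tool_pos: [0.488, -0.0236, 0.2851]
tool_rot: [3.141, -0.002, 0.097]
contact_force: [-0.1, -0.8, -1.1]
opening: 0.0918
```

Run:
```python
from h import *
s=observe(); print(s['time'],s['tool_pos'],s['contact_force'],abs(s['qvel']).max())
print(workorder.hand_in())
```

```text
17.7333 [ 0.48798445 -0.02358493  0.2851299 ] [-0.11201547 -0.75462067 -1.11595407] 0.043458805874273344
the job is handed in; nothing more can be done
None
```

The platform is seated: both holes are over their pins, it lies flat on the carriage, and the job is handed in at 17.7 s. With the fingers open, I squared it from the front edge, pushed its left end about 16 mm to the right, then pushed it straight back until it dropped. Contact forces read about 2 N at most.

- **Last checks:** the wrist view showed both pin tips centred in the holes. The plate's top measured 0.0885 m, against 0.088 m expected, with about 0.15° of tilt. In the side view the other things on the bench looked undisturbed, and the arm ended clear with its tips at z 0.285 m.
- **Disagreements:** the shaker's yaw came out between 4.5° and 5.7° from one view to the next. This did not affect the seating, and no check failed.

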